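# Load the slide carrier under the reader's spring clip

## Task

Load the slide carrier into the reader using fingertips only: press the clip's long thumb bar down with one fingertip so that its jaw lifts, and keep it held down while the other fingertip pushes the carrier by its rear tab along the stage, beneath the jaw, until it is fully home against the end stop. Then let the clip close on the carrier and take the hand away. Do not lift the carrier off the stage or tip it, and leave the three jars beside the reader where they are.

Things in the scene. Friction and masses are not known exactly. Their poses are not given: they have to be found in the camera images.
- reader: Slide reader fixed to the table. Frame: origin on the table top under the stage; x along the track to the end stop (yaw 0 = away from the robot), y left, z up. Aluminium stage: level top at z = 45 mm, x -93..77, y -40..44; a finger slot, y -14..14, 8 mm deep, runs in it from the rear to x = -1. Spring clip on the left, hinged along x at y = 38, z = 55 between lugs at x = -87 and 60 (tops 61).
- clip (a joint): Clip angle, rad: 0 = rest, jaw down; grows as the thumb bar is pressed; limit 0.6. 0.33 = bar level, jaw 9 mm above the stage; from 0.21 the carrier passes. Closed on the carrier: about 0.19. The spring always pushes back, 3 to 8 N on the bar until level, up to 15 N beyond. A fingertip 65 mm left of the track's centre line, 0 to 6 mm above stage height, holds it open.
- thumb_bar (a point): Middle of the top of the clip's thumb bar, a ribbed steel strip 136 x 38 mm, x -83..53 mm in the reader's frame; this point at rest: x -15, y 65.7, z 57.6. At rest it slopes up outward (z 51 to 64 mm); pressed level it covers y 46..84, top z = 48.5 mm (3.5 above the stage), free space beneath. Fingertips may slide along it.
- stop (a point): Middle of the 12 mm high end stop's face at stage height: x = 57, y = 0, z = 45 mm in the reader's frame. Steel guides 5 mm high lead to it, 46 mm apart from x = 29 to 57 mm and flaring to 62 mm apart at x = 0. Behind the stop stands the white housing, x 70..112 mm, 78 mm high.
- carrier: Loose black slide carrier, plate 60 (x) x 44 (y) x 6 mm, about 0.08 kg, glass slide in its top, on the stage before the jaw. Origin: middle of its underside; x to its front edge, facing the stop. A tab 30 mm wide, 4 thick, stands on its rear edge (x -30..-26), top 15 mm above the underside. Home: origin at x = 27 mm in the reader's frame, jaw on its left front.
- septa_jar: Small white screw jar with a blue lid, 53 mm wide, 50 mm high, loose on the table at the right of the reader; leave it. Origin at the centre of its underside.
- ferrule_jar: Smallest screw jar, brown with a black lid, 39 mm wide, 38 mm high, loose on the table at the right of the reader, farther from the robot; leave it. Origin at the centre of its underside.
- wool_pot: White screw pot with a red lid, 61 mm wide, 59 mm high, loose on the table at the left of the reader; leave it. Origin at the centre of its underside.
- jaw (a point): Middle of the underside of the clip's square steel jaw, on a tongue over the left of the track: 18 (x) x 8 (y) mm; at rest x 35..53, y 10..18 mm in the reader's frame and 2 mm above the stage, so it blocks the 6 mm thick carrier (no lead-in; the carrier cannot push it up).
Things that resemble listed ones, but are neither listed nor needed, are in the scene too. What is shaped like the carrier but blue or purple is not meant.

How it is judged:
On the way, in this order (a step that is already met when the one before it is completed fails the run):
1. the clip is held open while the carrier is still in front of the jaw (value of joint clip above 0.2 rad and x of carrier in the frame of reader below 0.009 m), for 0.1 s.
2. the carrier is home against the stop with the clip still held open (value of joint clip above 0.2 rad and x of carrier in the frame of reader above 0.0245 m), for 0.1 s.
At the end, for the whole second after the job is handed in: The carrier lies flat on the stage within 2.5 mm of the end stop, square to it within 0.1 rad and at rest, and the clip has closed on it (clip angle 0.15 to 0.235 rad) (x of carrier in the frame of reader above 0.0245 m and z of carrier in the frame of reader below 0.047 m and angle between the x axis of carrier and the x axis of reader, either way round below 0.1 rad and value of joint clip between 0.15 and 0.235 rad and linear speed of carrier below 0.01 m/s); the robot touches nothing.
It fails at once if the carrier is lifted more than 6 mm off the stage, or tipped by more than 0.15 rad (z of carrier in the frame of reader above 0.051 m or angle between carrier's own z axis and vertical above 0.15 rad).
It fails at once if a jar is moved by more than 15 mm (distance of any of septa_jar, ferrule_jar, wool_pot from where it was at the start of the episode above 0.015 m).
It also fails if it takes over 38 s, if anything falls off the work surface, if the arm or the gripper's body presses on something with over 40 N, if the wrist force passes 120 N, or if a joint passes its speed limit or range.

## Robot

A 7-joint arm with a two-finger parallel gripper is mounted at the origin on a cart in front of the work surface, level with it; the furniture and walls round the work are solid. World frame = base frame: x ahead of the robot, y to its left, z up, the work surface at z = 0. Lengths are in m, angles in rad, forces in N, time in s.
With the tool pointing down it reaches from about 0.425 to 0.925 m from the base axis. Payload 6.8 kg.
Tool frame: the origin (TCP) lies between the finger pads; the fingertips stand 14 mm ahead of it and the grasp point (between the pads) lies 5 mm behind it; z points along the fingers, y is the line along which they close (so a half turn about z gives the same grasp; the last joint's range is limited). The gripper opens to 85 mm and grips with 20 to 120 N. Pads are 22 mm wide; open, the fingers measure 114 mm over their backs; the gripper's body (76 mm by 85 mm) begins 54 mm behind the grasp point. The pads swing forward as they close: fully open they stand 13 mm farther back than shut.
Start: joints at [-1.283, 0.477, 0.022, 1.555, -0.011, 1.109, -0.083], TCP at [0.26, 0.623, 0.245] pointing down, gripper open.
Joint ranges: [-2.96, 2.96], [-0.34, 2.1], [-1.41, 1.46], [0.24, 2.44], [-1.37, 4.51], [0.17, 1.92], [-2.96, 2.96]. Speed limits (rad/s): [2.39, 2.39, 3.14, 3.14, 3.14, 3.14, 3.14].

## Interface

Orientations are given as a rotation vector (axis times angle).
In Python, from bench import r, eyes, ticket gives the robot as it stands. The module is installed in compiled form; this text tells all that it offers.
- The arm moves only by the tool arm_command, never from a script. Its argument "plan" is text: rows parted by semicolons, each of 4 numbers parted by spaces: the shift along the tool's x, y, z in m, then the turn about the tool's z in degrees. In form: tx ty tz yaw; .... A call has 1 to 20 rows; each row shifts and turns the commanded pose from where the row before left it, along the tool's axes as they then stand; what a row does not reach is not made up. A row lasts 1/8 s, in which the tool goes at most 62.5 mm and 10.7 degrees, less where a joint would pass 70% of its speed; a pose out of reach is approached as far as the arm can. A call is refused whole if a number of a shift passes 0.0625 or a number of a turn 10.7, either way. A call with a gripper value outside its range is refused whole. "hand" is the closure, from -1 (fully open) to 1 (shut), set as the call begins (left out, the last holds). The fingers move at their own pace and stop on an object; "grip_force" is the grip in N (left out, the last holds). Time passes only in rows, so rows that do not move let the fingers close. It gives the time, the measured TCP pose, the force, the opening and the grip force at its end, in the units of the state.
- r.get_obs(): the state, without advancing time (a new reading comes with each control period).
- eyes.grab_frame(name): name is "scene" or "top" or "wrist"; returns (picture, depth): 384x512x3 uint8, red, green, blue; 384x512 float32, m along the optical axis (not along the pixel's ray), 0 where there is no reading.
- eyes.calibration(name): a dict with "fov_y" (degrees; the focal length in pixels is half the picture's height over the tangent of half this angle, whatever the lens; pixels are square), "cx", "cy" (the principal point, pixels), "origin" and "attitude" of the camera in the world; the wrist camera has in their place "tool_from_camera" (4x4, takes a point from camera to tool coordinates, whose origin is the TCP and whose axes are the flange's). Camera axes: x right, y up, looking along -z (the intrinsics and any distortion apply to the point x, -y, -z); pixel columns grow to the right and rows downward; lengths in m; the calibration is good to about 2 mm. A picture is of the moment at which its call begins: read the wrist's pose just before it. calibration takes no time and is no camera call.
- ticket.hand_in(): hands the job in; it is judged then, once.
The state is a dict: "clock": time; "joints": joint angles; "qvel": joint speeds; "tau": joint torques, N m; "tcp_pos": TCP position; "orientation": TCP orientation; "contact_force": force on the tool from outside, world axes, zero at the start; "moment": the same for the moment, N m; "grip_width": finger opening in m; "gripper_force": force on a finger pad.
Only numpy, scipy, OpenCV 4.12 (cv2) and the standard library are available. Lean on these libraries where they do the work, as an engineer would, in place of code of your own. Each camera call takes 0.05 s, during which the arm holds its last target. There are 200 camera calls.

## Working session

There is one attempt and no reset: what is moved stays moved. The work goes in short steps, Python scripts to look and compute and a tool call to move; the robot and the scene stay as the last step left them, time stands still between calls to the robot, and variables do not carry over. Pictures are saved under pics/ and viewed, at most 10 in all, crops included, and the job is handed in when it is done.

Besides the shell and the picture viewer there is one more tool, called after "Emit:" by a JSON object that holds its "name" and its "arguments". arm_command: Moves the arm, as the interface text tells. Its arguments: {"type":"object","properties":{"plan":{"type":"string"},"hand":{"type":"number"},"grip_force":{"type":"number"}},"required":["plan"]}

```bash
mkdir -p pics
cat > h.py <<'E'
import numpy as np, cv2
from bench import r, eyes, ticket
from scipy.spatial.transform import Rotation as R
def cam(n):
    c=eyes.calibration(n); f=192/np.tan(np.radians(c["fov_y"])/2); return c,f
def att(a):
    a=np.array(a,float)
    if a.shape==(3,3): return a
    return R.from_rotvec(a).as_matrix() if a.size==3 else R.from_quat(a).as_matrix()
def pose(n):
    c,f=cam(n)
    if "origin" in c: return att(c["attitude"]),np.array(c["origin"])
    s=r.get_obs(); T=np.array(c["tool_from_camera"]); Rt=att(s["orientation"])
    return Rt@T[:3,:3], Rt@T[:3,3]+np.array(s["tcp_pos"])
def cloud(n):
    c,f=cam(n); A,o=pose(n); p,d=eyes.grab_frame(n)
    v,u=np.mgrid[0:384,0:512]
    P=np.stack([(u-c["cx"])/f*d,-(v-c["cy"])/f*d,-d],-1)@A.T+o
    P[d==0]=np.nan
    return p,d,P
def save(n,p): cv2.imwrite(n,p[...,::-1])
E
python3 - <<'E'
from h import *
for n in ("scene","top","wrist"): print(n,eyes.calibration(n))
print(r.get_obs())
ps=[]
for n in ("scene","top"):
    p,d,P=cloud(n); np.savez(f"/tmp/{n}.npz",p=p,d=d,P=P); ps.append(p)
save("pics/a.png",cv2.resize(ps[1],(800,600),interpolation=cv2.INTER_CUBIC)); save("pics/b.png",ps[0])
E
```

```text
scene {'fov_y': 50.4733597012247, 'cx': 261.42159030489404, 'cy': 191.72678320915907, 'origin': array([ 0.30081306, -0.41131416,  0.67211314]), 'attitude': array([ 0.76698154, -0.19066659, -0.43120129])}
top {'fov_y': 57.02444851148194, 'cx': 251.60014998270893, 'cy': 185.55042361379847, 'origin': array([0.41172881, 0.11783417, 0.90300515]), 'attitude': array([ 0.16948078, -0.12101786, -1.56452519])}
wrist {'fov_y': 61.24068437468675, 'cx': 253.5771211313398, 'cy': 190.6652318808007, 'tool_from_camera': array([[-4.13122250e-04,  9.51892377e-01,  3.06432264e-01,
         7.86061554e-02],
       [ 9.99999429e-01,  6.95130282e-04, -8.11165240e-04,
        -1.26225412e-03],
       [-9.85152354e-04,  3.06431754e-01, -9.51892121e-01,
        -1.28228313e-01],
       [ 0.00000000e+00,  0.00000000e+00,  0.00000000e+00,
         1.00000000e+00]])}
{'clock': 0.0, 'joints': array([-1.28309728,  0.4777957 ,  0.02231485,  1.55642965, -0.01152706,
        1.10928465, -0.08310332]), 'qvel': array([ 0.00037924, -0.00110894,  0.00142273, -0.00117991, -0.00193569,
        0.00010389, -0.00084377]), 'tau': array([ 4.23439287e-04, -5.96453476e+01,  1.60813205e+00, -2.81180549e+01,
        1.25112713e-02,  9.45131615e-03,  4.52713903e-05]), 'tcp_pos': array([0.26001988, 0.6223096 , 0.24433735]), 'orientation': array([-6.17574851e-01, -3.08003052e+00,  2.78274285e-03]), 'contact_force': array([-0.73899342, -0.27382392, -0.82010655]), 'moment': array([ 0.00534026,  0.03317111, -0.03266894]), 'gripper_force': 0.0, 'grip_width': 0.08555214332748663}
```

View pics/a.png

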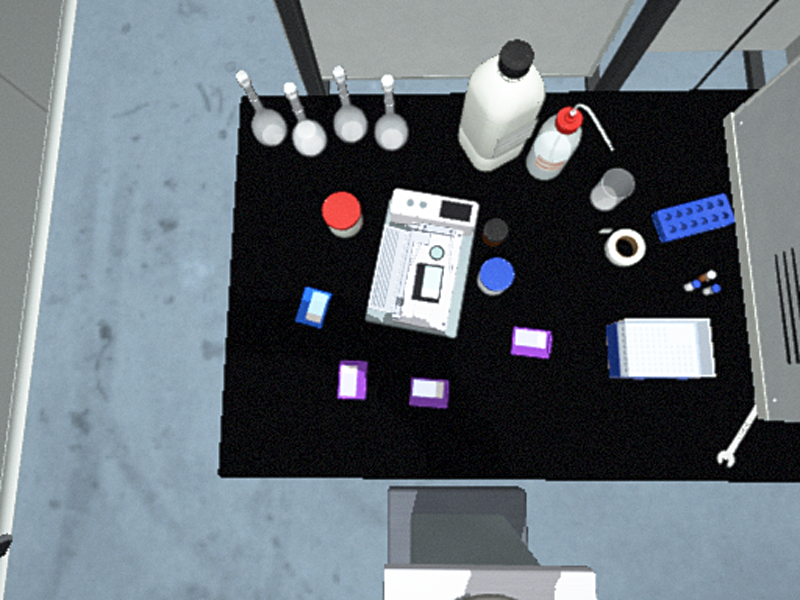

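View pics/b.png

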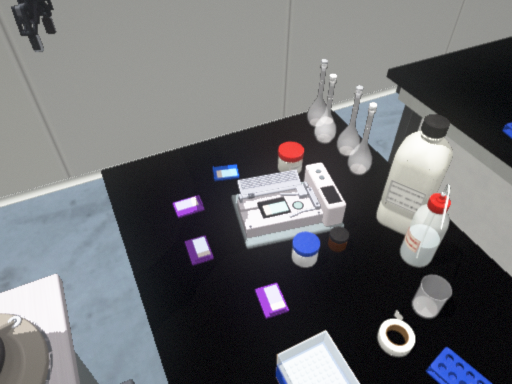

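Top view (800x600): reader centred near (425,262), with its housing at the far end (433,207) and the clip on the left (395,265). The black carrier is on the stage at (430,282). The blue one at (314,307) and the purple ones at (352,380), (429,392) and (531,342) are decoys on the table. Red-lid pot (342,213), brown jar (496,232), blue-lid jar (496,275).

Run:
```python
from h import *
z=np.load("/tmp/top.npz");P=z["P"];p=z["p"]
def at(u,v):
    u,v=int(u/1.5625),int(v/1.5625); return np.nanmedian(P[v-1:v+2,u-1:u+2].reshape(-1,3),0).round(4)
for n,q in dict(table=(300,430),housing=(433,205),carrier=(430,282),pot=(342,210),brown=(495,232),blue=(496,274),tabR=(428,298),stageR=(455,310)).items(): print(n,at(*q))
x,y,Z=P[...,0],P[...,1],P[...,2]
roi=np.zeros(Z.shape,bool); roi[115:220,230:312]=1
for lo,hi in((.070,.085),(.038,.085)):
    m=roi&(Z>lo)&(Z<hi)
    n,l,s,c=cv2.connectedComponentsWithStats(m.astype(np.uint8)); k=1+np.argmax(s[1:,4]); m=l==k
    rr=cv2.minAreaRect((P[m][:,:2]*1000).astype(np.float32)); print(m.sum(),rr,cv2.boxPoints(rr).round(1).tolist(), np.median(Z[m]))
```

```text
table [ 0.3539  0.2941 -0.001 ]
housing [0.7014 0.0823 0.0763]
carrier [0.5853 0.0871 0.0507]
pot [0.7009 0.2294 0.0584]
brown [ 0.67   -0.0173  0.0376]
blue [ 0.598  -0.0162  0.048 ]
tabR [0.5603 0.0921 0.0497]
stageR [0.546  0.0457 0.0139]
893 ((699.5016479492188, 81.32826232910156), (135.67198181152344, 42.352264404296875), 79.79971313476562) [[666.5999755859375, 18.299999237060547], [708.2999877929688, 10.800000190734863], [732.4000244140625, 144.3000030517578], [690.7000122070312, 151.8000030517578]] 0.07684957186922403
4007 ((621.5235595703125, 102.21155548095703), (136.98703002929688, 209.51898193359375), 75.08757781982422) [[502.70001220703125, 63.0], [705.0999755859375, 9.100000381469727], [740.4000244140625, 141.39999389648438], [537.9000244140625, 195.39999389648438]] 0.053870744708563234
```

Emit:
{"name": "arm_command", "arguments": {"plan": "-0.033 -0.027 -0.003 0;-0.033 -0.027 -0.003 0;-0.033 -0.027 -0.003 0;-0.033 -0.027 -0.003 0;-0.033 -0.027 -0.003 0;-0.033 -0.027 -0.003 0;-0.033 -0.027 -0.003 0;-0.033 -0.027 -0.003 0;-0.033 -0.027 -0.003 0;-0.033 -0.027 -0.003 0;-0.033 -0.027 -0.003 0;-0.033 -0.027 -0.003 0;-0.033 -0.027 -0.003 0;-0.033 -0.027 -0.003 0;0 0 0 -10;0 0 0 0;0 0 0 0", "hand": -0.2}}

```text
clock: 2.22
tcp_pos: [0.5404, 0.0966, 0.287]
orientation: [-0.35, -3.121, -0.0]
contact_force: [-0.2, 0.7, 0.3]
grip_width: 0.0509
gripper_force: 0.0
```

Run:
```python
from h import *
s=r.get_obs(); A=att(s["orientation"]); print(s["clock"],s["tcp_pos"],s["grip_width"],A.round(3).tolist())
p,d,P=cloud("wrist"); np.savez("/tmp/w1.npz",p=p,d=d,P=P); save("pics/c.png",cv2.resize(p,(800,600),interpolation=cv2.INTER_CUBIC))
```

```text
2.225 [0.54037947 0.09658372 0.28702031] 0.05093140154942911 [[-0.975, 0.221, -0.001], [0.221, 0.975, 0.0], [0.001, -0.0, -1.0]]
```

View pics/c.png

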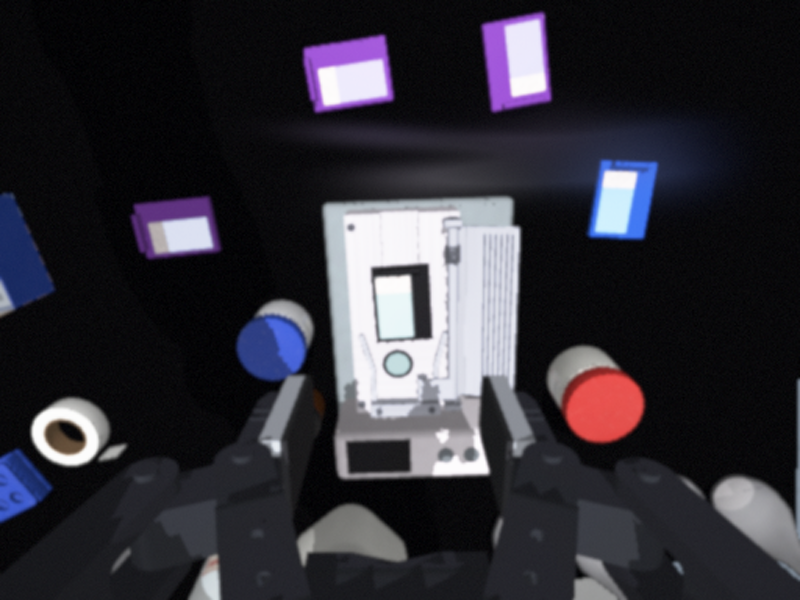

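Wrist view (800x600): reader with housing at the bottom (410,450), thumb bar right at (490,300), and the black carrier on the stage at (402,302), tab toward the robot at (400,267). It is the only black one, and it sits on the track. The purple and blue ones lie on the table. Next, a rectified close crop at stage height to confirm and measure.

```bash
cat >> h.py <<'E'
def ortho(p,n,O,yaw,z,s,x0,x1,y0,y1,Ap=None):
    # picture up = +x', left = +y', s px/mm, plane height z
    c,f=cam(n); A,o=Ap if Ap else pose(n)
    W,H=int((y1-y0)*s),int((x1-x0)*s); v,u=np.mgrid[0:H,0:W]
    X=(x1-v/s)/1e3; Y=(y1-u/s)/1e3; cy,sy=np.cos(yaw),np.sin(yaw)
    Q=np.stack([O[0]+cy*X-sy*Y,O[1]+sy*X+cy*Y,0*X+z],-1)
    q=(Q-o)@A
    return cv2.remap(p,(c["cx"]+f*q[...,0]/-q[...,2]).astype(np.float32),(c["cy"]-f*q[...,1]/-q[...,2]).astype(np.float32),cv2.INTER_CUBIC)
E
python3 - <<'E'
from h import *
z=np.load("/tmp/w1.npz");p,P=z["p"],z["P"]
yaw=-np.radians(12.8); O=np.array([.61,.10])
Ap=pose("wrist"); np.savez("/tmp/w1pose.npz",A=Ap[0],o=Ap[1])
o=ortho(p,"wrist",O,yaw,.045,4,-120,30,-75,100); 
for k in range(-100,30,20): cv2.putText(o,str(k),(0,int((30-k)*4)),0,.4,(255,255,0)); cv2.line(o,(0,int((30-k)*4)),(10,int((30-k)*4)),(255,255,0))
for k in range(-60,100,20): cv2.putText(o,str(k),(int((100-k)*4),10),0,.4,(255,255,0));cv2.line(o,(int((100-k)*4),12),(int((100-k)*4),20),(255,255,0))
save("pics/d.png",o); print(o.shape)
c,s=np.cos(yaw),np.sin(yaw)
L=(P[...,:2]-O)@np.array([[c,-s],[s,c]])*1000; Z=P[...,2]*1000
for nm,lo,hi in(("hous",72,82),):
    m=(Z>lo)&(Z<hi)&(abs(L[...,1])<100)&(L[...,0]<160)
    n,l,st,_=cv2.connectedComponentsWithStats(m.astype(np.uint8)); m=l==1+np.argmax(st[1:,4]); print(nm,m.sum(),np.percentile(L[m],[1,50,99],axis=0).round(1).tolist(),np.median(Z[m]))
# heights along reader x at few y
for y in (-20,0,5,60,70):
    print(y,[(x,*np.round(np.nanmedian(Z[(abs(L[...,1]-y)<2)&(abs(L[...,0]-x)<2)]) if ((abs(L[...,1]-y)<2)&(abs(L[...,0]-x)<2)).any() else np.nan,1).reshape(1)) for x in range(-110,60,10)])
E
```

```text
(600, 700, 3)
hous 2781 [[69.9, -65.5], [87.8, -9.5], [110.4, 47.5]] 77.69856958189447
-20 [(-110, np.float64(-0.9)), (-100, np.float64(-0.6)), (-90, np.float64(37.0)), (-80, np.float64(352.8)), (-70, np.float64(36.4)), (-60, np.float64(36.3)), (-50, np.float64(59.1)), (-40, np.float64(51.0)), (-30, np.float64(51.1)), (-20, np.float64(51.6)), (-10, np.float64(51.4)), (0, np.float64(50.9)), (10, np.float64(44.2)), (20, np.float64(45.5)), (30, np.float64(45.3)), (40, np.float64(44.5)), (50, np.float64(44.9))]
0 [(-110, np.float64(-0.2)), (-100, np.float64(-0.3)), (-90, np.float64(44.6)), (-80, np.float64(45.0)), (-70, np.float64(44.5)), (-60, np.float64(44.9)), (-50, np.float64(50.7)), (-40, np.float64(50.7)), (-30, np.float64(50.7)), (-20, np.float64(50.6)), (-10, np.float64(50.6)), (0, np.float64(50.6)), (10, np.float64(44.9)), (20, np.float64(44.5)), (30, np.float64(44.7)), (40, np.float64(58.4)), (50, np.float64(58.3))]
5 [(-110, np.float64(-0.1)), (-100, np.float64(-0.7)), (-90, np.float64(45.2)), (-80, np.float64(323.3)), (-70, np.float64(301.0)), (-60, np.float64(297.6)), (-50, 
[... 399 characters left out ...]
p.float64(60.7)), (-50, np.float64(61.0)), (-40, np.float64(61.9)), (-30, np.float64(60.9)), (-20, np.float64(60.8)), (-10, np.float64(60.9)), (0, np.float64(60.9)), (10, np.float64(60.2)), (20, np.float64(60.3)), (30, np.float64(59.7)), (40, np.float64(nan)), (50, np.float64(nan))]
70 [(-110, np.float64(-0.2)), (-100, np.float64(-0.2)), (-90, np.float64(15.0)), (-80, np.float64(14.3)), (-70, np.float64(nan)), (-60, np.float64(nan)), (-50, np.float64(nan)), (-40, np.float64(nan)), (-30, np.float64(nan)), (-20, np.float64(nan)), (-10, np.float64(62.3)), (0, np.float64(61.7)), (10, np.float64(63.2)), (20, np.float64(63.8)), (30, np.float64(62.8)), (40, np.float64(61.4)), (50, np.float64(nan))]
```

View pics/d.png

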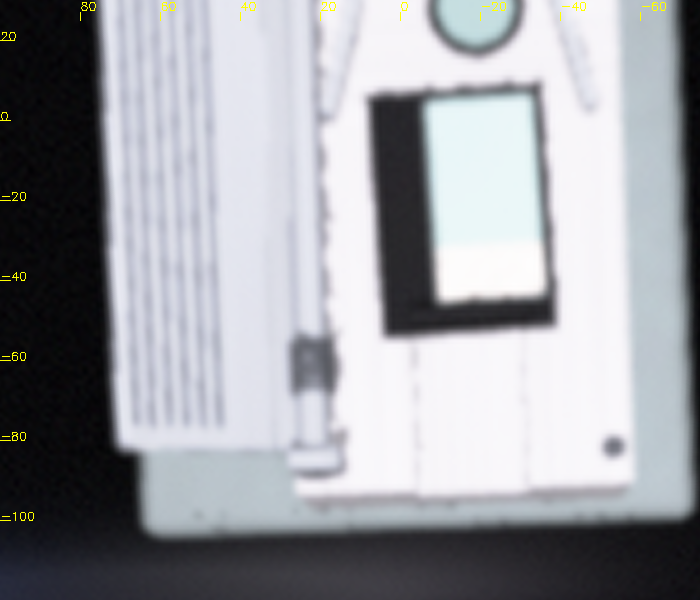

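The crop confirms the black carrier, spanning (369,90)–(555,337), with its slide to the right of centre and tab at the robot side. The finger slot runs behind it at u 418–526, and the stage's right edge is at u≈627. I'll refine these lines and measure the fingertips in the tool frame.

Run:
```python
from h import *
z=np.load("/tmp/w1.npz");p,P=z["p"],z["P"]
s=r.get_obs(); A=att(s["orientation"]); t=np.array(s["tcp_pos"])
T=(P-t)@A*1000
for sg in(-1,1):
    m=(T[...,2]>-45)&(T[...,2]<40)&(T[...,1]*sg>10)&(T[...,1]*sg<70)&(abs(T[...,0])<25)
    q=T[m]; tz=np.percentile(q[:,2],99); k=q[q[:,2]>tz-5]
    print("finger",sg,len(q),"tip z",tz.round(1),"tip box",np.percentile(k,[3,97],axis=0).round(1).tolist())
yaw=-np.radians(12.8); O=np.array([.61,.10])
def lines(zz,specs):
    o=cv2.GaussianBlur(cv2.cvtColor(ortho(p,"wrist",O,yaw,zz,4,-120,30,-75,100),cv2.COLOR_RGB2GRAY).astype(np.float32),(0,0),2)
    for nm,ax,a0,a1,b0,b1 in specs: # scan ax: 'u' find u in [b0,b1] for v in [a0,a1]
        g=cv2.Sobel(o,cv2.CV_32F,ax=='u',ax!='u',ksize=3)
        g=abs(g if ax=='u' else g.T)[a0:a1,b0:b1]
        b=b0+np.argmax(g,1); a=np.arange(a0,a1); i=abs(b-np.median(b))<12
        k=np.polyfit(a[i],b[i],1); k=np.polyfit(a[i][abs(np.polyval(k,a[i])-b[i])<2.5],b[i][abs(np.polyval(k,a[i])-b[i])<2.5],1)
        mid=(a0+a1)/2; bb=np.polyval(k,mid); u,v=(bb,mid) if ax=='u' else (mid,bb)
        print(nm,"slope deg",np.degrees(np.arctan(k[0])).round(2),"x',y' mm",round(30-v/4,1),round(100-u/4,1))
lines(.045,[("right",'u',130,470,612,645),("slotL",'u',355,475,405,430),("slotR",'u',350,475,515,540),("rear",'v',310,400,470,505),("rear2",'v',540,620,470,505)])
lines(.051,[("cfront",'v',385,530,80,125),("cleft",'u',130,300,360,400),("cright",'u',130,300,530,570)])
lines(.060,[("tabrear",'v',440,510,300,345)])
```

```text
finger -1 6310 tip z 7.4 tip box [[-9.0, -37.7, 2.5], [11.8, -26.7, 10.8]]
finger 1 6255 tip z 7.3 tip box [[-9.0, 24.2, 2.5], [11.7, 35.3, 10.6]]Traceback (most recent call last):
  File "<stdin>", line 19, in <module>
  File "<stdin>", line 13, in lines
cv2.error: OpenCV(4.12.0) :-1: error: (-5:Bad argument) in function 'Sobel'
> Overload resolution failed:
>  - Argument 'dx' must be integer, not bool
>  - Argument 'dx' must be integer, not bool
```

Run:
```python
from h import *
z=np.load("/tmp/w1.npz");p,P=z["p"],z["P"]
yaw=-np.radians(12.8); O=np.array([.61,.10])
def lines(zz,specs):
    o=cv2.GaussianBlur(cv2.cvtColor(ortho(p,"wrist",O,yaw,zz,4,-120,30,-75,100),cv2.COLOR_RGB2GRAY).astype(np.float32),(0,0),2)
    for nm,ax,a0,a1,b0,b1 in specs:
        g=cv2.Sobel(o,cv2.CV_32F,int(ax=='u'),int(ax!='u'),ksize=3)
        g=abs(g if ax=='u' else g.T)[a0:a1,b0:b1]
        b=b0+np.argmax(g,1); a=np.arange(a0,a1); i=abs(b-np.median(b))<12
        k=np.polyfit(a[i],b[i],1); e=abs(np.polyval(k,a)-b)<2.5; k=np.polyfit(a[e],b[e],1)
        mid=(a0+a1)/2; bb=np.polyval(k,mid); u,v=(bb,mid) if ax=='u' else (mid,bb)
        print(nm,e.sum(),"slope deg",np.degrees(np.arctan(k[0])).round(2),"x',y' mm",round(30-v/4,1),round(100-u/4,1))
lines(.045,[("right",'u',130,470,612,645),("slotL",'u',355,475,405,430),("slotR",'u',350,475,515,540),("rear",'v',310,400,470,505),("rear2",'v',540,620,470,505)])
lines(.051,[("cfront",'v',385,530,80,125),("cleft",'u',130,300,360,400),("cright",'u',130,300,530,570)])
lines(.060,[("tabrear",'v',440,510,300,345)])
```

```text
right 293 slope deg 2.0 x',y' mm -45.0 -57.0
slotL 67 slope deg 0.98 x',y' mm -73.8 -5.0
slotR 49 slope deg 6.17 x',y' mm -73.1 -31.5
rear 62 slope deg -2.53 x',y' mm -93.6 11.2
rear2 80 slope deg -1.92 x',y' mm -91.6 -45.0
cfront 129 slope deg -4.42 x',y' mm 5.7 -14.4
cleft 170 slope deg 3.99 x',y' mm -23.8 5.9
cright 87 slope deg 3.52 x',y' mm -23.8 -37.2
tabrear 68 slope deg -3.48 x',y' mm -49.0 -18.8
```

Emit:
{"name": "arm_command", "arguments": {"plan": "0 0 0 -2;0.0055 0.0335 0 0;0 0 0.05 0;0 0 0.05 0;0 0 0.05 0;0 0 0.05 0;0 0 0 0;0 0 0 0"}}

```text
clock: 3.28
tcp_pos: [0.5427, 0.1302, 0.0889]
orientation: [0.292, 3.126, 0.001]
contact_force: [0.1, 0.3, 0.3]
grip_width: 0.0511
gripper_force: 0.0
```

```bash
cat >> h.py <<'E'
RO=np.array([.6070,.0849]); RY=-np.radians(10.8)
def rd(X):
    c,s=np.cos(RY),np.sin(RY); return (np.asarray(X)[...,:2]-RO)@np.array([[c,-s],[s,c]])*1000
E
python3 - <<'E'
from h import *
s=r.get_obs(); A=att(s["orientation"]); t=np.array(s["tcp_pos"]); print(s["clock"],t,rd(t),s["contact_force"],A[:,1].round(3))
p,d,P=cloud("wrist"); save("pics/e.png",cv2.resize(p,(800,600),interpolation=cv2.INTER_CUBIC))
T=(P-t)@A*1000
for sg in(-1,1):
    m=(T[...,2]>-45)&(T[...,2]<20)&(T[...,1]*sg>10)&(T[...,1]*sg<70)&(abs(T[...,0])<25)
    q=T[m]; tz=np.percentile(q[:,2],98); k=q[q[:,2]>tz-8]
    print(sg,np.percentile(q,[1,50,98,99.5],axis=0).round(1).tolist(),np.percentile(k,[3,97],axis=0).round(1).tolist())
E
```

```text
3.275 [0.54268597 0.13023896 0.0888701 ] [-71.67052103  32.4846353 ] [0.10753864 0.29982085 0.3132444 ] [0.185 0.983 0.001]
-1 [[-10.0, -58.5, -44.9], [7.7, -38.2, -37.4], [13.9, -26.6, 5.3], [14.3, -25.8, 8.7]] [[-8.8, -39.1, -2.2], [11.7, -26.6, 10.4]]
1 [[-10.0, 24.1, -44.9], [7.8, 35.6, -37.2], [13.9, 55.1, 5.2], [14.2, 56.6, 8.5]] [[-8.8, 24.3, -2.5], [11.8, 36.9, 9.8]]
```

View pics/e.png

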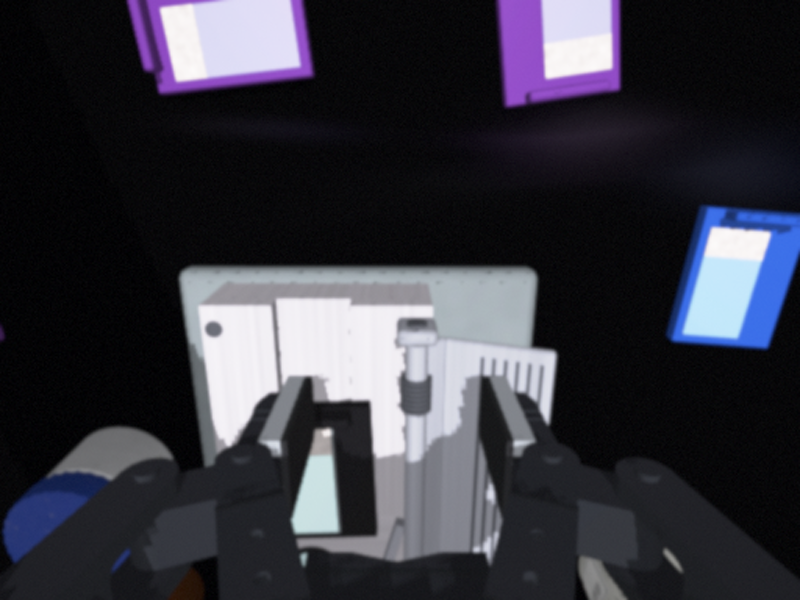

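The right fingertip (290,380) is over the slot behind the carrier's tab (345,415), and the left fingertip (500,380) is over the ribbed bar. Now pressing down.

Emit:
{"name": "arm_command", "arguments": {"plan": "0 0 0.007 0;0 0 0.007 0;0 0 0.004 0;0 0 0.004 0;0 0 0.004 0;0 0 0.004 0;0 0 0 0"}}

```text
clock: 4.2
tcp_pos: [0.5414, 0.129, 0.0578]
orientation: [-0.293, -3.127, 0.001]
contact_force: [-4.1, -2.2, 12.9]
grip_width: 0.051
gripper_force: 6.0
```

```bash
cat > m.py <<'E'
from h import *
s=r.get_obs(); t=np.array(s["tcp_pos"]); print(s["clock"],t.round(4),rd(t).round(1),s["contact_force"].round(1))
p,d,P=cloud("wrist"); L=rd(P); Z=P[...,2]*1000
for y in (50,55,78,82):
    m=(abs(L[...,1]-y)<1.5)&(L[...,0]>-82)&(L[...,0]<-50)&(Z<70)&(Z>30); print("bar y",y,m.sum(),np.median(Z[m]).round(1) if m.any() else None)
p,d,P=cloud("scene"); L=rd(P); Z=P[...,2]*1000; save("/tmp/sc.png",p)
for y in (50,55,60,70,75,80):
    m=(abs(L[...,1]-y)<2)&(L[...,0]>-40)&(L[...,0]<45)&(Z<75)&(Z>30); print("scene bar y",y,m.sum(),np.median(Z[m]).round(1) if m.any() else None)
E
python3 m.py
```

```text
4.2 [0.5414 0.129  0.0578] [-72.7  31.1] [-4.1 -2.2 12.9]
bar y 50 358 47.5
bar y 55 671 51.4
bar y 78 202 46.0
bar y 82 238 45.7
scene bar y 50 2 51.6
scene bar y 55 37 49.0
scene bar y 60 44 48.9
scene bar y 70 42 48.7
scene bar y 75 43 48.6
scene bar y 80 37 48.1
```

Run:
```python
from h import *
a,_=eyes.grab_frame("scene"); b,_=eyes.grab_frame("wrist")
a=cv2.resize(a[150:260,215:360],(800,600)[:1]+(607,),interpolation=cv2.INTER_CUBIC)
a=cv2.resize(a,(400,300)); b=cv2.resize(b[160:352,80:336],(400,300),interpolation=cv2.INTER_CUBIC)
save("pics/f.png",cv2.resize(np.hstack([a,b]),(800,300)))
```

```text
(no output)
```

View pics/f.png

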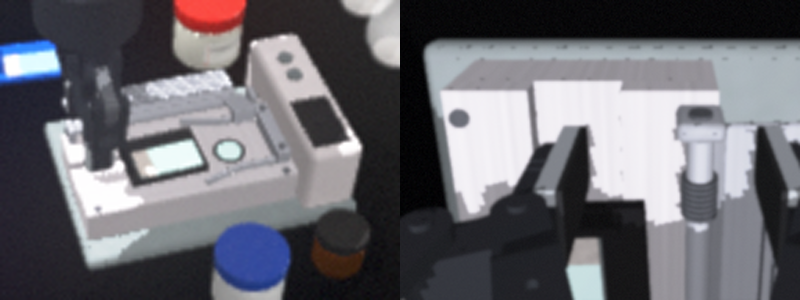

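Left panel: the finger (100,150) stands just behind the flat-lying carrier (165,155) and the bar is level. Right panel: the fingertip (565,160) is over the slot. Pushing most of the way.

Emit:
{"name": "arm_command", "arguments": {"plan": "-0.004 0 0 0;-0.004 0 0 0;-0.004 0 0 0;-0.004 0 0 0;-0.004 0 0 0;-0.004 0 0 0;-0.004 0 0 0;-0.004 0 0 0;-0.004 0 0 0;-0.004 0 0 0;0 0 0 0"}}

```text
clock: 5.78
tcp_pos: [0.5802, 0.1236, 0.0577]
orientation: [-0.291, -3.126, -0.002]
contact_force: [-4.2, 2.2, 9.6]
grip_width: 0.0514
gripper_force: 5.0
```

```bash
python3 m.py
python3 - <<'E'
from h import *
a,_=eyes.grab_frame("scene"); b,_=eyes.grab_frame("wrist")
a=cv2.resize(a[150:260,215:360],(450,341),interpolation=cv2.INTER_CUBIC)
b=cv2.resize(b[:,80:400],(350,341),interpolation=cv2.INTER_AREA)
save("pics/g.png",np.hstack([a,b]))
E
```

```text
5.775 [0.5802 0.1236 0.0577] [-33.6  33. ] [-4.2  2.2  9.6]
bar y 50 451 47.3
bar y 55 439 47.0
bar y 78 429 45.7
bar y 82 367 45.2
scene bar y 50 1 50.7
scene bar y 55 18 48.8
scene bar y 60 43 51.6
scene bar y 70 13 48.8
scene bar y 75 14 47.8
scene bar y 80 21 47.6
```

View pics/g.png

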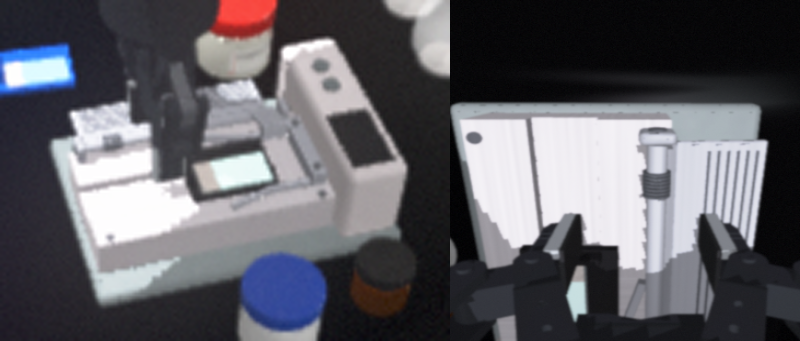

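The carrier (235,175) is flat and entering the guides with the finger at its tab. Bar still level. Continuing to the stop.

Emit:
{"name": "arm_command", "arguments": {"plan": "-0.004 0 0 0;-0.004 0 0 0;-0.004 0 0 0;-0.003 0 0 0;-0.002 0 0 0;-0.002 0 0 0;0 0 0 0"}}

```text
clock: 6.85
tcp_pos: [0.5986, 0.1202, 0.0577]
orientation: [-0.29, -3.126, -0.002]
contact_force: [-5.2, 1.8, 9.6]
grip_width: 0.0513
gripper_force: 5.0
```

```bash
cat > c.py <<'E'
from h import *
p,d,P=cloud("scene"); L=rd(P); Z=P[...,2]*1000
g=p.max(-1).astype(int)
for y in(-16,-12,-8,-4,0,6):
    m=(abs(L[...,1]-y)<2)&(L[...,0]>-30)&(L[...,0]<70)&(g<70)&(Z>42)&(Z<56); print(y,m.sum(),np.percentile(L[m][:,0],[2,98]).round(1) if m.any() else None)
E
python3 m.py; python3 c.py
```

```text
6.85 [0.5986 0.1202 0.0577] [-14.8  33.1] [-5.2  1.8  9.6]
bar y 50 502 47.4
bar y 55 487 47.0
bar y 78 483 45.4
bar y 82 414 45.1
scene bar y 50 3 51.2
scene bar y 55 16 49.1
scene bar y 60 62 55.8
scene bar y 70 13 48.4
scene bar y 75 11 48.2
scene bar y 80 17 47.6
-16 1 [-0.6 -0.6]
-12 3 [-1.9  0.3]
-8 0 None
-4 2 [-2.2 -1.9]
0 0 None
6 0 None
```

Emit:
{"name": "arm_command", "arguments": {"plan": "-0.001 0 0 0;-0.001 0 0 0;0 0 0 0"}}

```text
clock: 7.38
tcp_pos: [0.6001, 0.1199, 0.0576]
orientation: [-0.29, -3.125, -0.002]
contact_force: [-6.7, 1.7, 10.2]
grip_width: 0.0515
gripper_force: 5.6
```

Emit:
{"name": "arm_command", "arguments": {"plan": "-0.001 0 0 0;-0.001 0 0 0;0 0 0 0"}}

```text
clock: 7.75
tcp_pos: [0.6002, 0.1197, 0.0573]
orientation: [-0.29, -3.121, -0.001]
contact_force: [-10.5, 2.1, 13.1]
grip_width: 0.0514
gripper_force: 7.4
```

Emit:
{"name": "arm_command", "arguments": {"plan": "-0.001 0 0 0;-0.001 0 0 0;0 0 0 0"}}

```text
clock: 8.12
tcp_pos: [0.6004, 0.1196, 0.0571]
orientation: [-0.29, -3.118, -0.001]
contact_force: [-16.1, 2.5, 17.9]
grip_width: 0.0515
gripper_force: 10.6
```

Run:
```python
from h import *
a,_=eyes.grab_frame("scene"); A,o=pose("scene")
b=ortho(a,"scene",RO,RY,.051,5,-40,80,-60,60,(A,o))
a=cv2.resize(a[165:245,230:350],(600,400),interpolation=cv2.INTER_CUBIC)
for x in range(-40,80,10): cv2.putText(b,str(x),(0,int((80-x)*5)),0,.4,(255,0,0))
save("pics/i.png",cv2.resize(np.hstack([cv2.resize(a,(400,400)),cv2.resize(b,(400,400))]),(800,400)))
```

```text
(no output)
```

View pics/i.png

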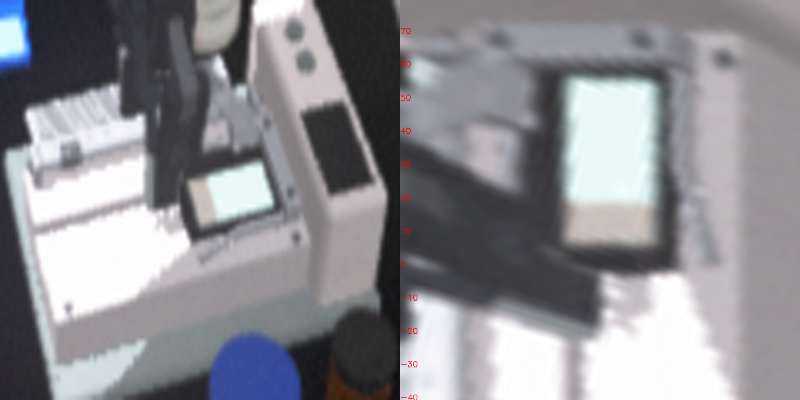

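The ortho view (right panel) shows the carrier square between the guides, its front edge at x≈57 against the stop, and the force rises with no motion: home. Back the finger off the tab first, then lift.

Emit:
{"name": "arm_command", "arguments": {"plan": "0.002 0 0 0;0.003 0 0 0;0.003 0 0 0;0.003 0 0 0;0.003 0 0 0;0 0 0 0;0 0 -0.003 0;0 0 -0.003 0;0 0 -0.004 0;0 0 -0.005 0;0 0 -0.01 0;0 0 -0.03 0;0 0 -0.05 0;0 0 -0.05 0;0 0 -0.05 0;0 0 0 0;0 0 0 0"}}

```text
clock: 10.3
tcp_pos: [0.5912, 0.1204, 0.2622]
orientation: [-0.292, -3.128, -0.0]
contact_force: [-0.9, -0.1, 0.5]
grip_width: 0.0515
gripper_force: 0.0
```

Run:
```python
from h import *
s=r.get_obs(); print(s["clock"],s["tcp_pos"],s["contact_force"].round(1))
b,d,P=cloud("wrist"); L=rd(P); Z=P[...,2]*1000
for y in (50,55,60,65,70,75):
    m=(abs(L[...,1]-y)<1.5)&(L[...,0]>-75)&(L[...,0]<0)&(Z<75)&(Z>30); print("bar y",y,m.sum(),np.median(Z[m]).round(1))
b=ortho(b,"wrist",RO,RY,.051,4,-50,80,-60,90)
for x in range(-50,80,10): cv2.putText(b,str(x),(0,int((80-x)*4)),0,.4,(255,0,0))
save("pics/j.png",b)
```

```text
10.3 [0.59120956 0.12037769 0.26215997] [-0.9 -0.1  0.5]
bar y 50 202 49.9
bar y 55 204 50.4
bar y 60 203 51.4
bar y 65 203 52.2
bar y 70 203 53.1
bar y 75 205 53.8
```

View pics/j.png

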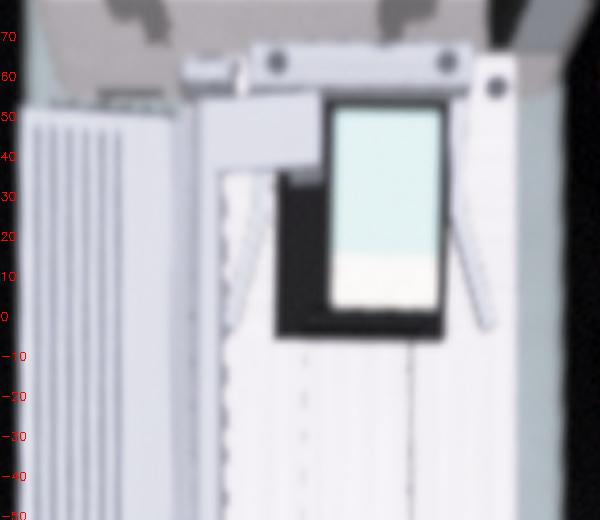

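Carrier is square at the stop (front edge at v≈97, x≈56), with the jaw closed on its left front (260,130). Bar slope gives a clip angle of about 0.175–0.19. Hand clear.

```bash
python3 -c "
from bench import ticket; print(ticket.hand_in())"
```

```text
the job is handed in; nothing more can be done
None
```

I loaded the carrier fully home against the end stop, let the clip close on it, withdrew the hand and handed the job in at about 10 s; no verdict came back.

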